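# Load the wear-test spindle

## Task

Load the wear-test rig: slide the test ring (the wide, short one) onto its horizontal rod first, up against the shoulder, then the spacer sleeve (the longer, slimmer tube) up against the ring, and finally fit the end cap over the rod's end, fully home against the sleeve with no gaps left in the stack. Let go of everything, and leave the bottle, vial, pipe fitting and spanner where they are.

Things in the scene. Friction and masses are not known exactly. Their poses are not given: they have to be found in the camera images.
- rig: bench wear-test rig, fixed: grey housing 60 x 70 mm, top at 122 mm, on a dark base plate 90 x 100 x 12 mm; a bare steel rod stands out level along the rig's own -x (roughly to the robot; yaw varies), axis 95 mm up at y = 0. Origin on the worktop under the housing. Front face at x = -20 mm; from it a collar of diameter 25 mm runs to x = -45 mm: its end is the shoulder.
- shoulder (a point): point on the rod's axis in the plane of the shoulder face (rig x = -45 mm); axes as the rig's. The rod runs from here 82 mm along -x; rod diameter 12 mm.
- rod_tip (a point): the outermost point of the rod's round (6 mm radius) nose, on its axis, 82 mm from the shoulder. All three parts slide on loosely; nothing latches or screws, and released they hang on the rod by their weight, 3 mm below its axis. Tight, the stack is ring 0 to 20, sleeve 20 to 54 and cap 54 to 90 mm from the shoulder.
- parts_rest: grey parts rest, fixed: base plate 70 x 212 x 10 mm, three equal troughs at its own y = -75, 0, +75 mm, each 24 mm wide (y), 40 mm long (x), with two rails along x whose tops are 33 mm above the worktop. A part lies on the rails, axis level along the rest's x. Which part lies in which trough varies. Origin on the worktop under its centre.
- test_ring_centre (a point): centre of the loose steel test ring: outer diameter 50 mm, 20 mm long (along its own x axis, the bore axis), through bore 18 mm, 100 g. It may lie rolled about x. Either way round will do. At first its axis is 57 mm above the worktop.
- sleeve_centre (a point): centre of the loose steel spacer sleeve: outer diameter 36 mm, 34 mm long (along its own x axis, the bore axis), through bore 18 mm, 100 g. It may lie rolled about x. Either way round will do. At first its axis is 49 mm above the worktop.
- end_cap_centre (a point): centre of the loose steel end cap: a cylinder of outer diameter 30 mm, 36 mm long (along its own x axis), fine lines along its side, 60 g. It has a blind bore 18 mm in diameter and 30 mm deep, open at its +x end (away from the robot in the rest); the -x end is closed. It may lie rolled about x. At first its axis is 46 mm above the worktop.
- amber_small: small brown bottle with black cap, 49 mm diameter, 99 mm high, a bystander; origin under its centre.
- vial: small vial with a black cap, 23 mm diameter, 51 mm high, a bystander standing in front; origin under its centre.
- union: small metal pipe fitting, 13 x 36 x 15 mm, a bystander; origin under its centre.
- spanner: small open-ended spanner lying flat, 23 x 124 x 5 mm, a bystander; origin under its centre.
Mind the look-alikes: they are no part of the job. Leave any green or orange look-alike of the part that bears test_ring_centre alone.

How it is judged:
On the way, in this order (a step that is already met when the one before it is completed fails the run):
1. the test ring is threaded on the rod (x of test_ring_centre in the frame of shoulder between -0.066 and -0.005 m and y of test_ring_centre in the frame of shoulder between -0.006 and 0.006 m and z of test_ring_centre in the frame of shoulder between -0.006 and 0.006 m), for 0.2 s.
2. the sleeve is threaded on the rod after the ring (x of sleeve_centre in the frame of shoulder between -0.066 and -0.025 m and y of sleeve_centre in the frame of shoulder between -0.006 and 0.006 m and z of sleeve_centre in the frame of shoulder between -0.006 and 0.006 m), for 0.2 s.
At the end, for the whole second after the job is handed in: Ring, sleeve and cap hang on the rod in that order: ring within 5 mm of the shoulder, sleeve and cap within 7 mm and 6 mm of where they stand when everything is pushed tight, all centred on the rod within 5 to 6 mm, the cap in line with the rod within 0.2 rad, at rest and released (x of test_ring_centre in the frame of shoulder between -0.015 and -0.008 m and x of sleeve_centre in the frame of shoulder between -0.044 and -0.034 m and x of end_cap_centre in the frame of shoulder between -0.078 and -0.068 m and y of test_ring_centre in the frame of shoulder between -0.006 and 0.006 m and z of test_ring_centre in the frame of shoulder between -0.006 and 0.006 m and y of sleeve_centre in the frame of shoulder between -0.006 and 0.006 m and z of sleeve_centre in the frame of shoulder between -0.006 and 0.006 m and y of end_cap_centre in the frame of shoulder between -0.005 and 0.005 m and z of end_cap_centre in the frame of shoulder between -0.005 and 0.005 m and angle between the x axis of end_cap_centre and the x axis of shoulder, either way round below 0.2 rad and linear speed of each of end_cap, sleeve, test_ring below 0.02 m/s); the robot touches nothing.
It fails at once if the brown bottle is pushed or knocked over (distance of amber_small from where it was at the start of the episode above 0.03 m or angle between amber_small's own z axis and vertical above 0.5 rad).
It fails at once if the vial is pushed or knocked over (distance of vial from where it was at the start of the episode above 0.03 m or angle between vial's own z axis and vertical above 0.5 rad).
It fails at once if the pipe fitting is moved (distance of union from where it was at the start of the episode above 0.03 m).
It fails at once if the spanner is moved (distance of spanner from where it was at the start of the episode above 0.03 m).
It also fails if it takes over 69 s, if anything falls off the work surface, if the arm or the gripper's body presses on something with over 40 N, if the wrist force passes 120 N, or if a joint passes its speed limit or range.

## Robot

A 6-joint arm with a two-finger parallel gripper is mounted at the origin on a cart in front of the work surface, level with it; the furniture and walls round the work are solid. World frame = base frame: x ahead of the robot, y to its left, z up, the work surface at z = 0. Lengths are in m, angles in rad, forces in N, time in s.
With the tool pointing down it reaches from about 0.35 to 0.775 m from the base axis. Payload 5.5 kg.
Tool frame: the origin (TCP) lies midway between the tips of the shut fingers; the grasp point (between the pads) lies 19 mm behind it (env.tcp_to_grasp is the distance from the TCP to the grasp point, in m); z points along the fingers, y is the direction in which the jaws open and shut (so a half turn about z gives the same grasp; the last joint's range is limited). The gripper opens to 85 mm and grips with 20 to 120 N. Pads are 22 mm wide; open, the fingers measure 114 mm over their backs; the gripper's body (76 mm by 85 mm) begins 54 mm behind the grasp point. The pads swing forward as they close: fully open they stand 13 mm farther back than shut.
Start: joints at [1.1, 0.313, 0.046, 1.304, 0, 1.431], TCP at [0.187, 0.544, 0.231] pointing down, gripper open.
Joint ranges: [-2.76, 2.76], [-0.86, 1.69], [-1.03, 1.26], [-2.2, 2.34], [-1.47, 1.5], [-3.14, 3.14]. Speed limits (rad/s): [2.57, 2.57, 3.14, 3.14, 3.14, 3.14].

## Interface

Orientations are given as a unit quaternion [w, x, y, z].
In Python, from workcell import get_state, viewer, hand_in, finder, env gives the robot as it stands.
- The arm moves only by the tool arm_command, never from a script. Its argument "motion" is a list of rows, each an object of numbers: "x", "y", "z": the shift along the tool's x, y, z in mm; "rx", "ry", "rz": the turn, a rotation vector about the tool's x, y, z in degrees; "hand": the closure, from -1 (fully open) to 1 (shut). A call has 1 to 10 rows; each row is the pose to reach, as a shift and turn from the pose commanded when the call began, along the tool's axes at that moment; what a row does not reach only later rows make up. A row lasts 1/8 s, in which the tool goes at most 62.5 mm and 10.7 degrees, less where a joint would pass 70% of its speed; a pose out of reach is approached as far as the arm can. A call with a gripper value outside its range is refused whole. The fingers move at their own pace and stop on an object; "force" is the grip in N (left out, the last holds). Time passes only in rows, so rows that repeat a pose let the fingers close. It gives the time, the measured TCP pose, the force and the opening at its end, in the units of the state.
- get_state(): the state, without advancing time (a new reading comes with each control period).
- viewer.read_camera(name): name is "scene" or "side" or "wrist"; returns a dict with "image" (384x512x3 uint8, red, green, blue), "z_map" (384x512 float32, m along the optical axis (not along the pixel's ray), 0 where there is no reading), "intrinsics" (3x3 intrinsics, pixels), "rvec" (rotation vector, rad) and "tvec" (3), from world to camera coordinates, as OpenCV has them. Camera axes: x right, y down, z forward; pixel columns grow to the right and rows downward; lengths in m; the calibration is good to about 2 mm. A picture is of the moment at which its call begins.
- hand_in(): hands the job in, once; it reports no verdict.
Trained networks look in a picture, given as the dict that the camera call returned (one of the last four; its "shot" number tells which), for a name from the list of things; names that differ only in an ending like _2 or _b are one class to them, and where a whole thing is asked for, a point or a joint stands for the part that bears it (a point fixed in the world has none). Each returns a list of dicts, best first, with "score" (0 to 1); they miss things now and then, are a little off and sometimes report something else, mostly with a low value. They report only what shows in the picture. A call takes as long as a camera call. They do not tell look-alikes from the thing itself.
- finder.find_in(picture, query): "at" ([column, row] in pixels, amid what is visible of it).
- finder.masks_of(picture, query): "region" (384x512 bool, what is visible of it) and "at" ([column, row] in pixels, amid what is visible of it).
The state is a dict: "clock": time; "joint_pos": joint angles; "qvel": joint speeds; "tau": joint torques, N m; "tcp_pos": TCP position; "orientation": TCP orientation; "wrist_force": force on the tool from outside, world axes, zero at the start; "ft_torque": the same for the moment, N m; "finger_gap": finger opening in m.
Only numpy, scipy, OpenCV 4.12 (cv2) and the standard library are available. Lean on these libraries where they do the work, as an engineer would, in place of code of your own. Each camera call takes 0.05 s, during which the arm holds its last target.

## Working session

There is one attempt and no reset: what is moved stays moved. The work goes in short steps, Python scripts to look and compute and a tool call to move; the robot and the scene stay as the last step left them, time stands still between calls to the robot, and variables do not carry over. Pictures are saved under pics/ and viewed, and the job is handed in when it is done.

Besides the shell and the picture viewer there is one more tool, called after ">>>" by a JSON object that holds its "fn" and its "kwargs", one argument or row to a line. arm_command: Moves the arm, as the interface text tells. Its arguments: {"type":"object","properties":{"motion":{"type":"array","items":{"type":"object","properties":{"x":{"type":"number"},"y":{"type":"number"},"z":{"type":"number"},"rx":{"type":"number"},"ry":{"type":"number"},"rz":{"type":"number"},"hand":{"type":"number"}}}},"force":{"type":"number"}},"required":["motion"]}

```bash
ls; mkdir -p pics
python3 - <<'E'
from workcell import get_state, viewer, finder, env
import cv2
print(get_state())
for n in ["scene","side"]:
    p=viewer.read_camera(n); cv2.imwrite(f"pics/{n}0.png",cv2.resize(p["image"][:,:,::-1],(768,576)))
    print(n,p["intrinsics"].tolist(),p["rvec"],p["tvec"])
    for q in ["test_ring_centre","sleeve_centre","end_cap_centre","rig","parts_rest","rod_tip","shoulder"]:
        print(q,[(r["at"],round(r["score"],2)) for r in finder.find_in(p,q)][:4])
E
```

```text
pics
{'clock': 0.0, 'joint_pos': array([ 1.10040117e+00,  3.13993773e-01,  4.50038515e-02,  1.30360007e+00,
       -1.62208069e-05,  1.43119092e+00]), 'qvel': array([-0.00110432,  0.00206073, -0.00180937,  0.00029742,  0.00104394,
       -0.00020518]), 'tau': array([ 2.37624969e-03, -4.80625284e+01,  2.98530686e+01,  1.94114487e-02,
        6.79765662e-05, -1.10395149e-05]), 'tcp_pos': array([0.18654237, 0.54337166, 0.23042281]), 'orientation': array([-2.61576466e-04,  1.64641756e-01,  9.86353024e-01, -8.57875174e-04]), 'wrist_force': array([-1.1604759 , -0.29254455, -0.19652021]), 'ft_torque': array([0.00264065, 0.00032896, 0.06468374]), 'finger_gap': 0.08564359477989668}
scene [[408.97072288879326, 0.0, 249.6229111381332], [0.0, 408.97072288879326, 194.0019443705501], [0.0, 0.0, 1.0]] [ 1.14796178 -2.37486368  0.98855811] [0.25906047 0.38132799 0.59343111]
test_ring_centre [([261.5, 186.4], 0.87), ([248.9, 234.3], 0.81), ([282.1, 173.2], 0.57), ([124.7, 234.5], 0.47)]
sleeve_centre [([279.8, 174.1], 0.72), ([271.6, 262.6], 0.37)]
end_cap_centre [([300.2, 160.4], 0.59)]
rig [([124.9, 230.1], 0.6)]
parts_rest [([278.4, 189.4], 0.61)]
rod_tip [([127.7, 232.2], 0.72)]
shoulder [([123.3, 232.5], 0.84)]
side [[354.05747027439577, 0.0, 252.98592607346762], [0.0, 354.05747027439577, 190.57504946134543], [0.0, 0.0, 1.0]] [ 2.25684344 -0.2016608   0.0944709 ] [-0.52747468  0.0541854   1.0158619 ]
test_ring_centre [([301.5, 201.5], 0.71), ([260.5, 202.4], 0.57), ([232.3, 191.0], 0.55)]
sleeve_centre [([270.9, 221.7], 0.56)]
end_cap_centre [([283.0, 246.8], 0.73), ([268.8, 142.1], 0.28)]
rig [([267.8, 141.7], 0.86)]
parts_rest [([267.9, 238.7], 0.57)]
rod_tip [([267.7, 143.7], 0.61)]
shoulder [([264.4, 143.5], 0.92)]
```

View pics/scene0.png

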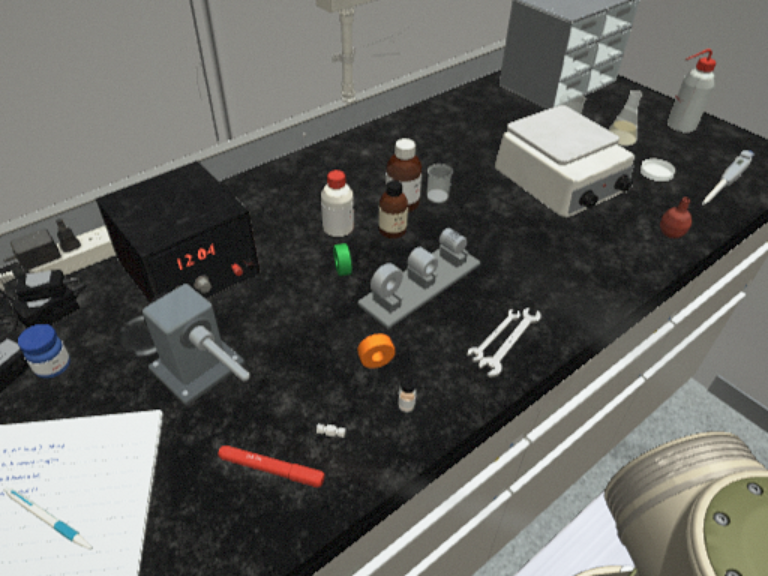

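View pics/side0.png

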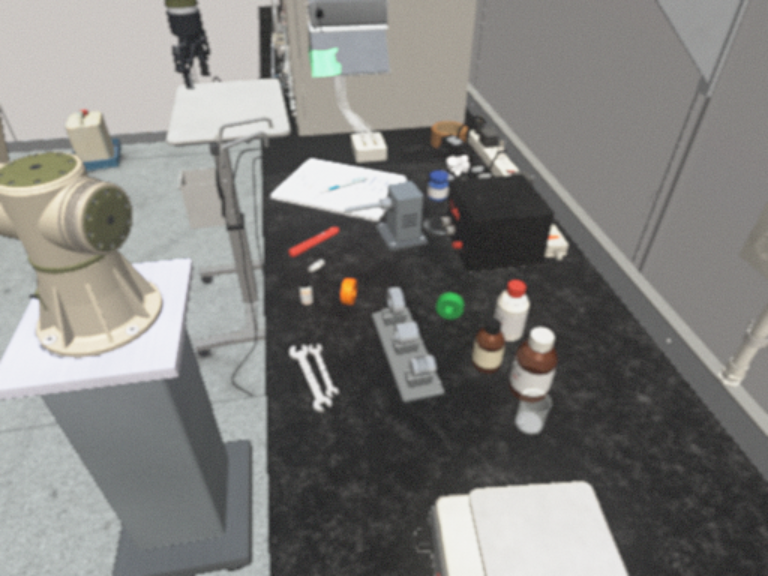

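The scene image shows the housing with its rod at (215,350). The rest is at (420,285), with the ring at (388,287), the sleeve at (422,262) and the cap at (453,245). The look-alikes are a green ring at (343,260) and an orange ring at (376,352). Next I'll measure from depth.

```bash
cat > h.py <<'E'
import numpy as np, cv2
from workcell import get_state, viewer, finder, env
from scipy.spatial.transform import Rotation as R
def cloud(p):
    z=p["z_map"]; K=p["intrinsics"]; v,u=np.mgrid[:z.shape[0],:z.shape[1]]
    c=np.stack([(u-K[0,2])/K[0,0]*z,(v-K[1,2])/K[1,1]*z,z],-1)
    Rm=cv2.Rodrigues(np.asarray(p["rvec"],float))[0]
    w=(c-np.asarray(p["tvec"]).ravel())@Rm   # R^T (c-t)
    w[z<=0]=np.nan
    return w
def proj(p,X):
    return cv2.projectPoints(np.asarray(X,float).reshape(-1,3),np.asarray(p["rvec"],float),np.asarray(p["tvec"],float),p["intrinsics"],None)[0][:,0]
E
python3 - <<'E'
from h import *
for n in ["scene","side"]:
    p=viewer.read_camera(n); W=cloud(p)
    np.savez(f"{n}.npz",W=W,im=p["image"],K=p["intrinsics"],rvec=p["rvec"],tvec=p["tvec"])
    print(n,"cam at",-cv2.Rodrigues(p["rvec"])[0].T@p["tvec"])
    for q in ["test_ring_centre","sleeve_centre","end_cap_centre","rig","parts_rest","amber_small","vial","union","spanner"]:
        for m in finder.masks_of(p,q)[:3]:
            w=W[m["region"]]; w=w[~np.isnan(w[:,0])]
            print(q,round(m["score"],2),np.round(m["at"]),m["region"].sum(),np.round(np.median(w,0),3),np.round(np.percentile(w,3,0),3),np.round(np.percentile(w,97,0),3))
im=np.load("scene.npz")["im"]
cv2.imwrite("pics/crop.png",cv2.resize(im[130:290,80:340,::-1],None,fx=3,fy=3,interpolation=cv2.INTER_CUBIC))
E
```

```text
scene cam at [0.04931874 0.30068765 0.68690497]
test_ring_centre 0.78 [251. 233.] 437 [ 0.463 -0.041  0.035] [ 0.452 -0.061  0.005] [ 0.482 -0.02   0.05 ]
test_ring_centre 0.71 [256. 188.] 339 [ 0.535 -0.118  0.067] [ 0.531 -0.141  0.04 ] [ 0.55  -0.099  0.081]
test_ring_centre 0.49 [230. 173.] 193 [ 0.636 -0.113  0.04 ] [ 0.625 -0.127  0.014] [ 0.661 -0.102  0.05 ]
sleeve_centre 0.81 [281. 174.] 266 [ 0.539 -0.191  0.059] [ 0.528 -0.211  0.038] [ 0.56  -0.18   0.067]
end_cap_centre 0.55 [303. 159.] 215 [ 0.552 -0.265  0.054] [ 0.537 -0.285  0.032] [ 0.572 -0.257  0.061]
rig 0.91 [122. 231.] 3278 [0.591 0.166 0.094] [0.513 0.124 0.008] [0.644 0.203 0.123]
amber_small 0.68 [261. 141.] 630 [ 0.665 -0.238  0.054] [ 0.653 -0.268  0.002] [ 0.691 -0.225  0.098]
vial 0.53 [269. 264.] 223 [ 0.38  -0.024  0.035] [ 0.375 -0.035  0.004] [ 0.391 -0.019  0.052]
spanner 0.48 [328. 224.] 194 [ 0.397 -0.199  0.004] [ 0.381 -0.264  0.001] [ 0.412 -0.158  0.006]
side cam at [ 0.3868532  -0.82839657  0.69082901]
test_ring_centre 0.74 [300. 204.] 238 [ 0.645 -0.125  0.031] [ 0.624 -0.136  0.006] [ 0.664
[... 314 characters left out ...]
.561 -0.188  0.067]
end_cap_centre 0.61 [279. 244.] 209 [ 0.552 -0.28   0.056] [ 0.536 -0.288  0.036] [ 0.572 -0.263  0.061]
rig 0.87 [268. 142.] 1358 [0.608 0.132 0.07 ] [0.529 0.11  0.   ] [0.669 0.344 0.122]
parts_rest 0.72 [265. 143.] 1237 [0.606 0.13  0.076] [0.533 0.11  0.006] [0.658 0.186 0.122]
parts_rest 0.56 [269. 232.] 1258 [ 0.532 -0.215  0.01 ] [ 0.507 -0.303  0.004] [ 0.578 -0.106  0.034]
amber_small 0.97 [328. 230.] 629 [ 0.669 -0.263  0.059] [ 0.652 -0.273  0.002] [ 0.694 -0.239  0.099]
vial 0.64 [204. 196.] 129 [ 0.383 -0.037  0.03 ] [ 0.373 -0.042  0.   ] [ 0.394 -0.015  0.052]
spanner 0.54 [213. 245.] 130 [ 0.397 -0.214  0.005] [ 0.379 -0.269 -0.   ] [ 0.411 -0.162  0.007]
```

View pics/crop.png

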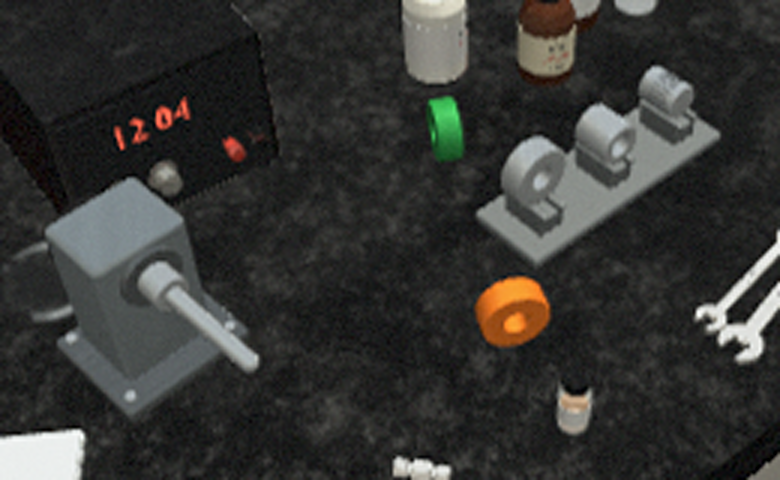

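```bash
cat > fit.py <<'E'
from h import *
from scipy.optimize import least_squares
cl={n:np.load(n+".npz")["W"].reshape(-1,3) for n in ["scene","side"]}
def sel(w,lo,hi): 
    return w[np.all((w>lo)&(w<hi),1)]
def cyl(P,c0,r,yaw0,zc,fixyaw=None):
    def f(q):
        y=q[1] if fixyaw is None else fixyaw
        d=(P[:,0]-c0[0])*-np.sin(y)+(P[:,1]-c0[1])*np.cos(y)-q[0]
        return np.hypot(d,P[:,2]-zc-q[2])-r
    s=least_squares(f,[0,yaw0,0],loss="soft_l1",f_scale=0.0015)
    y=s.x[1] if fixyaw is None else fixyaw
    t=(P[:,0]-c0[0])*np.cos(y)+(P[:,1]-c0[1])*np.sin(y)
    return s.x, np.percentile(t,[1,99]), np.sqrt(np.mean(s.fun**2))
for k,ww in list(cl.items())+[("both",np.vstack(list(cl.values())))]:
    print("==",k)
    ww=ww[~np.isnan(ww[:,0])]
    base=sel(ww,[.46,-.34,.006],[.64,-.06,.0125])
    ra=cv2.minAreaRect((base[:,:2]*1000).astype(np.float32)); print("rest rect",len(base),ra)
    for nm,c,r,z,y in [("ring",(.54,-.125),.025,.057,.035),("sleeve",(.545,-.2),.018,.049,.03),("cap",(.555,-.275),.015,.046,.025)]:
        P=sel(ww,[c[0]-.03,c[1]-y,z-.003],[c[0]+.03,c[1]+y,z+.04])
        # keep near outer surface
        x,t,e=cyl(P,c,r,0.1,z)
        print(nm,len(P),"lat",x[0].round(4),"yaw",x[1].round(3),"dz",x[2].round(4),"t",t.round(4),"rms",e.round(4))
        tm=t.mean(); y0=x[1]
        print("   centre",c[0]+tm*np.cos(y0)-x[0]*np.sin(y0),c[1]+tm*np.sin(y0)+x[0]*np.cos(y0), "bbox",P.min(0).round(3),P.max(0).round(3))
    P=sel(ww,[.48,.09,.085],[.56,.20,.106]); print("rod pts",len(P),P.min(0),P.max(0))
    x,t,e=cyl(P,(.53,.13),.006,0.1,.095); print("rod",x,t,e)
    P=sel(ww,[.5,.05,.118],[.7,.25,.126]); ra=cv2.minAreaRect((P[:,:2]*1000).astype(np.float32)); print("top",len(P),ra,P[:,2].mean())
E
python3 fit.py
```

```text
== scene
rest rect 1035 ((576.498046875, -194.7342987060547), (133.67123413085938, 211.5601043701172), 3.9787650108337402)
ring 252 lat 0.0018 yaw 0.067 dz -0.0023 t [-0.0082  0.0119] rms 0.0051
   centre 0.5417001687005736 -0.1230586471971723 bbox [ 0.53  -0.148  0.054] [ 0.553 -0.098  0.084]
sleeve 217 lat 0.0017 yaw 0.058 dz -0.0011 t [-0.0163  0.0182] rms 0.0023
   centre 0.5458597745720836 -0.19824674549571547 bbox [ 0.527 -0.215  0.046] [ 0.565 -0.178  0.068]
cap 181 lat 0.0027 yaw 0.054 dz -0.0012 t [-0.0175  0.0176] rms 0.003
   centre 0.5549053662150427 -0.27230883855024884 bbox [ 0.536 -0.285  0.043] [ 0.572 -0.254  0.064]
rod pts 238 [0.48431301 0.13517533 0.09248202] [0.55989983 0.15559244 0.10313402]
rod [0.01937794 0.166959   0.009161  ] [-0.04263902  0.03202147] 0.002194545477108983
top 812 ((619.2216186523438, 159.5520477294922), (60.94152069091797, 68.3655776977539), 8.414812088012695) 0.12157684044100665
== side
rest rect 813 ((521.4287109375, -191.8000946044922), (219.65628051757812, 187.47653198242188), 72.79824829101562)
ring 138 lat 0.0019 yaw 0.132 dz -0.0018 t
[... 1027 characters left out ...]
660354 bbox [ 0.528 -0.15   0.054] [ 0.553 -0.098  0.084]
sleeve 394 lat 0.0018 yaw 0.076 dz -0.0011 t [-0.0176  0.0173] rms 0.0022
   centre 0.5446979368639898 -0.1981810197113776 bbox [ 0.526 -0.217  0.046] [ 0.565 -0.178  0.069]
cap 368 lat 0.0026 yaw 0.072 dz -0.0011 t [-0.0184  0.0174] rms 0.0027
   centre 0.5543164419800892 -0.2724125903015745 bbox [ 0.535 -0.289  0.043] [ 0.573 -0.254  0.064]
rod pts 328 [0.48311647 0.13332239 0.08955661] [0.55989995 0.15559244 0.10313402]
rod [0.01621925 0.13882693 0.00910846] [-0.04320108  0.03199523] 0.0028728630509320483
top 1007 ((617.9818115234375, 158.90806579589844), (62.6865119934082, 69.94095611572266), 7.338607311248779) 0.12151098229003056
```

```bash
cat > fit2.py <<'E'
from h import *
from scipy.optimize import least_squares
for k in ["scene","side"]:
    w=np.load(k+".npz")["W"].reshape(-1,3); w=w[~np.isnan(w[:,0])]
    P=w[np.all((w>[.48,.11,.080])&(w<[.555,.18,.106]),1)]
    for fixz in (1,0):
        def f(q):
            d=-(P[:,0]-.53)*np.sin(q[1])+(P[:,1]-.145)*np.cos(q[1])-q[0]
            return np.hypot(d,P[:,2]-.095-(0 if fixz else q[2]))-.006
        best=min((least_squares(f,[a,.148,0],loss="soft_l1",f_scale=.001) for a in(-.008,-.004,0,.004,.008)),key=lambda s:s.cost)
        print(k,len(P),best.x,np.sqrt(np.mean(best.fun**2)), "zmax",np.percentile(P[:,2],98), "xmin",np.percentile(P[:,0],1))
    # rest base
    im=((w[:,2]>.006)&(w[:,2]<.0135)&(w[:,0]>.47)&(w[:,0]<.63)&(w[:,1]>-.34)&(w[:,1]<-.07))
    B=w[im]; c=np.array([.553,-.2])
    from scipy.spatial import cKDTree
    n=cKDTree(B[:,:2]).query_ball_point(B[:,:2],.008,return_length=True)
    ok=n>np.median(n)*.5; B=B[ok]; 
    B=B[np.abs(B[:,0]-.545)<.055]
    print(k,"rest",cv2.minAreaRect((B[:,:2]*1000).astype(np.float32)))
p=viewer.read_camera("wrist"); cv2.imwrite("pics/w0.png",p["image"][:,:,::-1])
s=get_state(); C=-cv2.Rodrigues(p["rvec"])[0].T@np.ravel(p["tvec"]); q=s["orientation"]; Rt=R.from_quat(q[[1,2,3,0]])
print("tool axes",Rt.as_matrix().round(3).tolist()); print("cam in tool",Rt.inv().apply(C-s["tcp_pos"]), "cam fwd in tool",Rt.inv().apply(cv2.Rodrigues(p["rvec"])[0][2]), p["intrinsics"][0,0],env.tcp_to_grasp)
E
python3 fit2.py
```

```text
scene 225 [0.0006077  0.14396359 0.        ] 0.001062582608712182 zmax 0.10249884890675852 xmin 0.48480873347292863
scene 225 [ 6.19131677e-04  1.43782827e-01 -5.63182868e-05] 0.0010595651786903001 zmax 0.10249884890675852 xmin 0.48480873347292863
scene rest ((545.203369140625, -196.14471435546875), (69.99905395507812, 210.05398559570312), 4.287873268127441)
side 83 [0.00206436 0.15037518 0.        ] 0.0014061020185379507 zmax 0.1016404531620965 xmin 0.48340251037332393
side 83 [ 0.00207284  0.15174628 -0.00018282] 0.0014009423871588038 zmax 0.1016404531620965 xmin 0.48340251037332393
side rest ((544.0173950195312, -200.2003173828125), (70.18708801269531, 209.96499633789062), 4.4275336265563965)
tool axes [[-0.946, 0.325, 0.0], [0.325, 0.946, 0.0], [-0.0, 0.0, -1.0]]
cam in tool [ 0.0839371   0.00084625 -0.1424953 ] cam fwd in tool [-3.23253361e-01 -4.13988826e-04  9.46312365e-01] 277.4178232758629 0.0187
```

View pics/w0.png

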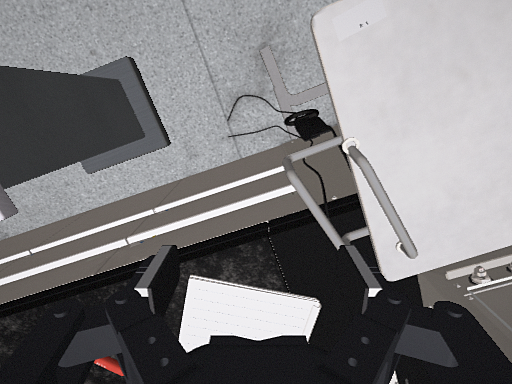

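```bash
cat > go.py <<'E'
import sys
from h import *
def go(x,y,z,yaw):
    """tool shift (mm) and rotvec (deg) to TCP world pose, tool down, tool x at angle yaw(deg) """
    s=get_state(); Rt=R.from_quat(s["orientation"][[1,2,3,0]])
    a=np.radians(yaw); c,n=np.cos(a),np.sin(a)
    T=R.from_matrix(np.array([[c,n,0],[n,-c,0],[0,0,-1]]))
    d=Rt.inv().apply(np.array([x,y,z])-s["tcp_pos"])*1000
    r=np.degrees((Rt.inv()*T).as_rotvec())
    print("t",s["clock"],"tcp",s["tcp_pos"].round(4),"gap",round(s["finger_gap"],4),"F",np.round(s["wrist_force"],1),"| shift",d.round(1),"rot",r.round(2))
if __name__=="__main__": go(*map(float,sys.argv[1:5]))
E
python3 go.py .5405 -.123 .16 184.35
```

```text
t 1.85 tcp [0.1868 0.5439 0.2313] gap 0.0852 F [0.1 0.3 0.6] | shift [-551.1 -515.9   71.3] rot [ 1.00e-02  0.00e+00 -2.33e+01]
```

>>> {"fn": "arm_command", "kwargs": {
  "motion": [
    {"x":-551,"y":-516,"z":71,"rz":-23.3,"hand":-0.5},
    {"x":-551,"y":-516,"z":71,"rz":-23.3,"hand":-0.5},
    {"x":-551,"y":-516,"z":71,"rz":-23.3,"hand":-0.5},
    {"x":-551,"y":-516,"z":71,"rz":-23.3,"hand":-0.5},
    {"x":-551,"y":-516,"z":71,"rz":-23.3,"hand":-0.5},
    {"x":-551,"y":-516,"z":71,"rz":-23.3,"hand":-0.5},
    {"x":-551,"y":-516,"z":71,"rz":-23.3,"hand":-0.5},
    {"x":-551,"y":-516,"z":71,"rz":-23.3,"hand":-0.5},
    {"x":-551,"y":-516,"z":71,"rz":-23.3,"hand":-0.5},
    {"x":-551,"y":-516,"z":71,"rz":-23.3,"hand":-0.5}
  ],
  "force": 40
}}

```text
invalid input at $.motion[0]: expected keys x, y, z, rx, ry, rz, hand
```

```bash
python3 go.py .5405 -.123 .16 184.35
```

```text
t 1.85 tcp [0.1868 0.5439 0.2313] gap 0.0852 F [0.1 0.3 0.6] | shift [-551.1 -515.9   71.3] rot [ 1.00e-02  0.00e+00 -2.33e+01]
```

All keys are required.

>>> {"fn": "arm_command", "kwargs": {
  "motion": [
    {"x":-551,"y":-516,"z":71,"rx":0,"ry":0,"rz":-23.3,"hand":-0.5},
    {"x":-551,"y":-516,"z":71,"rx":0,"ry":0,"rz":-23.3,"hand":-0.5},
    {"x":-551,"y":-516,"z":71,"rx":0,"ry":0,"rz":-23.3,"hand":-0.5},
    {"x":-551,"y":-516,"z":71,"rx":0,"ry":0,"rz":-23.3,"hand":-0.5},
    {"x":-551,"y":-516,"z":71,"rx":0,"ry":0,"rz":-23.3,"hand":-0.5},
    {"x":-551,"y":-516,"z":71,"rx":0,"ry":0,"rz":-23.3,"hand":-0.5},
    {"x":-551,"y":-516,"z":71,"rx":0,"ry":0,"rz":-23.3,"hand":-0.5},
    {"x":-551,"y":-516,"z":71,"rx":0,"ry":0,"rz":-23.3,"hand":-0.5},
    {"x":-551,"y":-516,"z":71,"rx":0,"ry":0,"rz":-23.3,"hand":-0.5},
    {"x":-551,"y":-516,"z":71,"rx":0,"ry":0,"rz":-23.3,"hand":-0.5}
  ],
  "force": 40
}}

```text
clock: 3.1
tcp_pos: [0.4763, -0.0025, 0.1735]
orientation: [0.001, -0.038, 0.999, 0.0]
wrist_force: [0.9, 0.8, -0.0]
finger_gap: 0.0641
```

```bash
python3 go.py .5405 -.123 .16 184.35
```

```text
t 3.1 tcp [ 0.4763 -0.0025  0.1735] gap 0.0641 F [ 0.9  0.8 -0. ] | shift [ -55.  -125.    13.6] rot [ 0.    0.07 -0.02]
```

>>> {"fn": "arm_command", "kwargs": {
  "motion": [
    {"x":-55,"y":-125,"z":13,"rx":0,"ry":0,"rz":0,"hand":-0.5},
    {"x":-55,"y":-125,"z":13,"rx":0,"ry":0,"rz":0,"hand":-0.5},
    {"x":-55,"y":-125,"z":13,"rx":0,"ry":0,"rz":0,"hand":-0.5},
    {"x":-55,"y":-125,"z":13,"rx":0,"ry":0,"rz":0,"hand":-0.5}
  ]
}}

```text
clock: 3.6
tcp_pos: [0.5394, -0.1213, 0.1599]
orientation: [-0.001, -0.037, 0.999, 0.0]
wrist_force: [0.5, 0.6, -0.6]
finger_gap: 0.0648
```

```bash
python3 go.py .5405 -.123 .033 184.35
python3 - <<'E'
from h import *
p=viewer.read_camera("wrist"); W=cloud(p); np.savez("w1.npz",W=W)
im=p["image"][:,:,::-1].copy()
for X in [(.5405,-.123,.057),(.5453,-.198,.049),(.554,-.2724,.046)]:
    u=proj(p,X)[0]; cv2.circle(im,tuple(int(v) for v in u),3,(0,0,255),-1)
cv2.imwrite("pics/w1.png",im)
E
```

```text
t 3.6 tcp [ 0.5394 -0.1213  0.1599] gap 0.0648 F [ 0.5  0.6 -0.6] | shift [ -1.1  -1.9 126.9] rot [ 0.05 -0.06 -0.09]
```

View pics/w1.png

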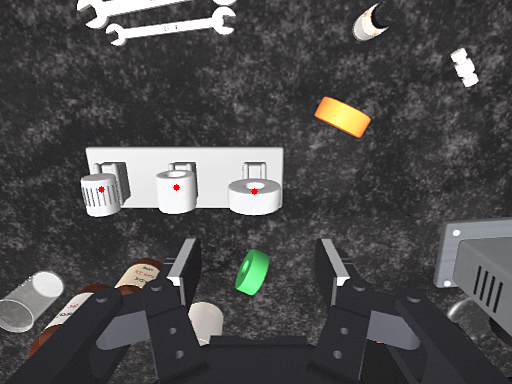

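The close wrist view shows the grey ring at (255,192), the sleeve at (176,190) and the lined cap at (101,190). The predicted centres land on the parts. The green ring (252,271) and orange ring (343,116) stay clear of the path. I'll refine with the wrist depth.

Run:
```python
from h import *
w=np.load("w1.npz")["W"].reshape(-1,3); w=w[~np.isnan(w[:,0])]
a=np.radians(4.35)
for nm,c,r,z in [("ring",(.5405,-.123),.025,.057),("sleeve",(.5453,-.198),.018,.049),("cap",(.554,-.2724),.015,.046)]:
    d=w[:,:2]-c; t=d[:,0]*np.cos(a)+d[:,1]*np.sin(a); l=-d[:,0]*np.sin(a)+d[:,1]*np.cos(a)
    k=(abs(t)<.03)&(abs(l)<.035)&(w[:,2]>z+r*.6)&(w[:,2]<z+r+.01)
    k2=(abs(t)<.03)&(abs(l)<.035)&(w[:,2]>z+r*.3)&(w[:,2]<z+r+.01)
    print(nm,k.sum(),"t",np.percentile(t[k],[1,99]).round(4),"l mid",np.percentile(l[k],[2,98]).round(4),np.percentile(l[k2],[2,98]).round(4),"ztop",np.percentile(w[k,2],95).round(4))
    # top-line direction
    kk=k&(w[:,2]>z+r-.003)
    print("  topline l vs t",np.polyfit(t[kk],l[kk],1).round(4))
```

```text
ring 991 t [-0.0064  0.0132] l mid [-0.0191  0.0172] [-0.0224  0.0209] ztop 0.0815
  topline l vs t [-0.0211 -0.0009]
sleeve 1067 t [-0.0143  0.0188] l mid [-0.0135  0.0127] [-0.0153  0.0155] ztop 0.067
  topline l vs t [ 0.0037 -0.0002]
cap 888 t [-0.0139  0.0213] l mid [-0.0111  0.011 ] [-0.0121  0.0129] ztop 0.0611
  topline l vs t [0.0104 0.    ]
```

>>> {"fn": "arm_command", "kwargs": {
  "motion": [
    {"x":-2,"y":-2.2,"z":40,"rx":0,"ry":0,"rz":0,"hand":-0.5},
    {"x":-2,"y":-2.2,"z":75,"rx":0,"ry":0,"rz":0,"hand":-0.5},
    {"x":-2,"y":-2.2,"z":105,"rx":0,"ry":0,"rz":0,"hand":-0.5},
    {"x":-2,"y":-2.2,"z":120,"rx":0,"ry":0,"rz":0,"hand":-0.5},
    {"x":-2,"y":-2.2,"z":127,"rx":0,"ry":0,"rz":0,"hand":-0.5},
    {"x":-2,"y":-2.2,"z":127,"rx":0,"ry":0,"rz":0,"hand":1},
    {"x":-2,"y":-2.2,"z":127,"rx":0,"ry":0,"rz":0,"hand":1},
    {"x":-2,"y":-2.2,"z":127,"rx":0,"ry":0,"rz":0,"hand":1},
    {"x":-2,"y":-2.2,"z":127,"rx":0,"ry":0,"rz":0,"hand":1}
  ],
  "force": 40
}}

```text
clock: 4.78
tcp_pos: [0.543, -0.1234, 0.0346]
orientation: [0.001, -0.038, 0.999, -0.0]
wrist_force: [0.4, -1.8, 5.7]
finger_gap: 0.0498
```

Run:
```python
from h import *
s=get_state(); print(s["tcp_pos"],s["finger_gap"],s["wrist_force"])
p=viewer.read_camera("wrist"); np.savez("w2.npz",W=cloud(p)); cv2.imwrite("pics/w2.png",p["image"][:,:,::-1])
```

```text
[ 0.54304667 -0.12336763  0.03462657] 0.049770210744572906 [ 0.3549833  -1.82150088  5.73814402]
```

View pics/w2.png

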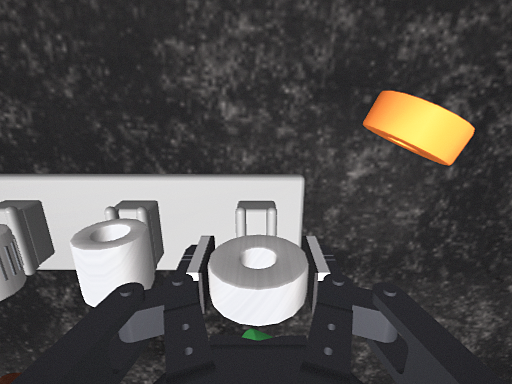

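>>> {"fn": "arm_command", "kwargs": {
  "motion": [
    {"x":0,"y":0,"z":-20,"rx":0,"ry":0,"rz":0,"hand":1},
    {"x":0,"y":0,"z":-60,"rx":0,"ry":0,"rz":0,"hand":1},
    {"x":10,"y":25,"z":-105,"rx":0,"ry":0,"rz":-1,"hand":1},
    {"x":25,"y":75,"z":-115,"rx":0,"ry":0,"rz":-2,"hand":1},
    {"x":40,"y":130,"z":-115,"rx":0,"ry":0,"rz":-3,"hand":1},
    {"x":55,"y":185,"z":-115,"rx":0,"ry":0,"rz":-4.1,"hand":1},
    {"x":65,"y":235,"z":-90,"rx":0,"ry":0,"rz":-4.1,"hand":1},
    {"x":70,"y":264,"z":-60,"rx":0,"ry":0,"rz":-4.1,"hand":1},
    {"x":70,"y":264,"z":-40,"rx":0,"ry":0,"rz":-4.1,"hand":1},
    {"x":70,"y":264,"z":-38,"rx":0,"ry":0,"rz":-4.1,"hand":1}
  ],
  "force": 40
}}

```text
clock: 6.08
tcp_pos: [0.4499, 0.1353, 0.0699]
orientation: [-0.002, -0.074, 0.997, 0.0]
wrist_force: [0.3, 0.2, -0.8]
finger_gap: 0.0495
```

```bash
python3 go.py .4533 .1349 .0726 188.45
python3 - <<'E'
from h import *
for n in ["wrist","scene"]:
    p=viewer.read_camera(n); np.savez(n+"3.npz",W=cloud(p),im=p["image"],K=p["intrinsics"],rvec=p["rvec"],tvec=p["tvec"])
    im=p["image"][:,:,::-1].copy()
    if n=="scene": im=cv2.resize(im[130:290,80:340],None,fx=3,fy=3,interpolation=cv2.INTER_CUBIC)
    cv2.imwrite(f"pics/{n}3.png",im)
E
```

```text
t 6.075 tcp [0.4499 0.1353 0.0699] gap 0.0495 F [ 0.3  0.2 -0.8] | shift [-3.3 -0.9 -2.8] rot [ 0.03 -0.24  0.06]
```

View pics/wrist3.png

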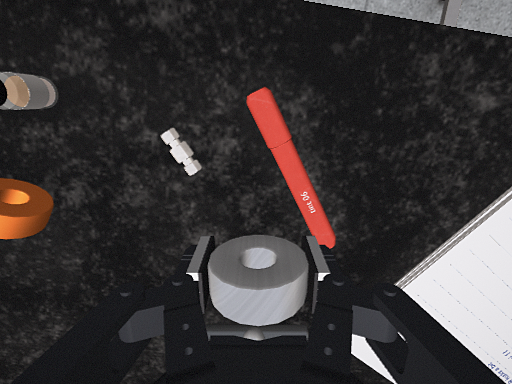

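View pics/scene3.png

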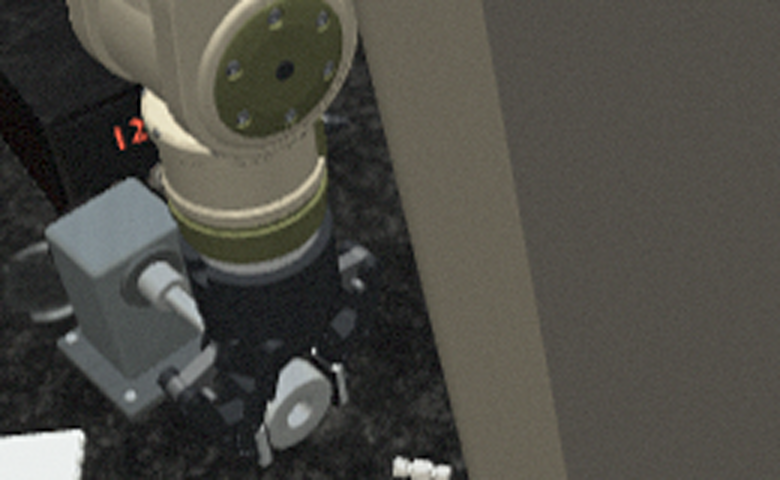

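```bash
cat > ov.py <<'E'
from h import *
def overlay(d,tcp,yaw,dz,r,half,out,dx=0.,box=(150,300,100,260),bore=.009):
    a=np.radians(yaw); ux=np.array([-np.cos(a),-np.sin(a),0]); uy=np.array([-ux[1],ux[0],0]); uz=np.array([0,0,1.])
    c=np.asarray(tcp)+uz*dz+ux*dx
    im=d["im"][:,:,::-1].copy(); f=5
    r0,r1,c0,c1=box; im=cv2.resize(im[r0:r1,c0:c1],None,fx=f,fy=f,interpolation=cv2.INTER_CUBIC)
    th=np.linspace(0,2*np.pi,60)
    for rr,s,col in [(r,-half,(0,0,255)),(bore,-half,(0,255,0)),(r,half,(255,0,0))]:
        X=c+ux*s+rr*(np.outer(np.cos(th),uy)+np.outer(np.sin(th),uz))
        q=proj({"rvec":d["rvec"],"tvec":d["tvec"],"intrinsics":d["K"]},X)
        q=((q-[c0,r0]+.5)*f).astype(int); cv2.polylines(im,[q.reshape(-1,1,2)],True,col,1)
    # rod
    L=np.array([[x,.1463+(x-.53)*.148,.095] for x in (.483,.545)]); n=np.array([-.147,.989,0])
    for off in (n*.006,-n*.006,uz*.006,-uz*.006):
        q=proj({"rvec":d["rvec"],"tvec":d["tvec"],"intrinsics":d["K"]},L+off); q=((q-[c0,r0]+.5)*f).astype(int)
        cv2.line(im,tuple(map(int,q[0])),tuple(map(int,q[1])),(0,255,255),1)
    cv2.imwrite(out,im)
if __name__=="__main__":
    s=get_state()
    overlay(np.load("scene3.npz"),s["tcp_pos"],188.45,.0224,.025,.01,"pics/ov3.png",box=(195,295,100,220))
E
python3 ov.py
```

```text
(no output)
```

View pics/ov3.png

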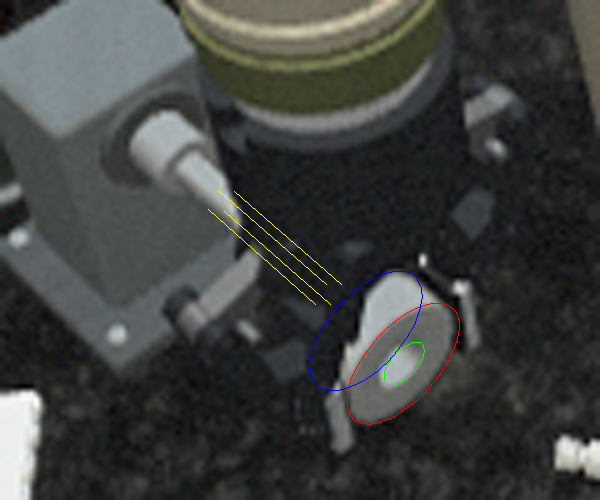

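>>> {"fn": "arm_command", "kwargs": {
  "motion": [
    {"x":0,"y":-0.9,"z":-1.5,"rx":0,"ry":0,"rz":0,"hand":1},
    {"x":0,"y":-0.9,"z":-1.5,"rx":0,"ry":0,"rz":0,"hand":1},
    {"x":-7,"y":-0.9,"z":-1.5,"rx":0,"ry":0,"rz":0,"hand":1},
    {"x":-14,"y":-0.9,"z":-1.5,"rx":0,"ry":0,"rz":0,"hand":1},
    {"x":-14,"y":-0.9,"z":-1.5,"rx":0,"ry":0,"rz":0,"hand":1}
  ]
}}

```text
clock: 6.8
tcp_pos: [0.467, 0.1362, 0.073]
orientation: [0.0, -0.074, 0.997, 0.0]
wrist_force: [-0.3, -0.0, -0.2]
finger_gap: 0.0491
```

```bash
python3 go.py .4638 .1365 .0726 188.45
python3 - <<'E'
from h import *
from ov import overlay
s=get_state()
p=viewer.read_camera("side"); d=dict(W=cloud(p),im=p["image"],K=p["intrinsics"],rvec=p["rvec"],tvec=p["tvec"]);np.savez("side4.npz",**d)
overlay(d,s["tcp_pos"],188.45,.0224,.025,.01,"pics/ov4.png",box=(100,190,200,320))
E
```

```text
t 6.8 tcp [0.467  0.1362 0.073 ] gap 0.0491 F [-0.3 -0.  -0.2] | shift [3.2 0.7 0.4] rot [ 0.    0.05 -0.01]
```

View pics/ov4.png

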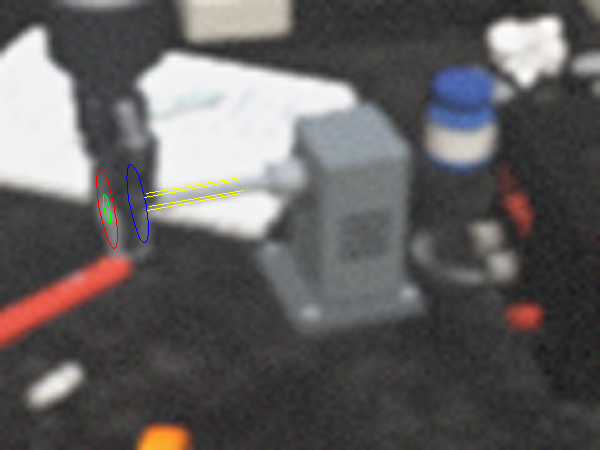

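>>> {"fn": "arm_command", "kwargs": {
  "motion": [
    {"x":-10,"y":0.5,"z":0.3,"rx":0,"ry":0,"rz":0,"hand":1},
    {"x":-20,"y":0.5,"z":0.3,"rx":0,"ry":0,"rz":0,"hand":1},
    {"x":-30,"y":0.5,"z":0.3,"rx":0,"ry":0,"rz":0,"hand":1},
    {"x":-30,"y":0.5,"z":0.3,"rx":0,"ry":0,"rz":0,"hand":1}
  ]
}}

```text
clock: 7.35
tcp_pos: [0.4968, 0.1412, 0.0726]
orientation: [0.0, -0.074, 0.997, 0.0]
wrist_force: [0.0, 0.3, -1.6]
finger_gap: 0.0494
```

```bash
python3 go.py .5 .1419 .0726 188.45
python3 - <<'E'
from h import *
p=viewer.read_camera("scene"); cv2.imwrite("pics/s5.png",cv2.resize(p["image"][190:290,90:210,::-1],None,fx=5,fy=5,interpolation=cv2.INTER_CUBIC))
E
```

```text
t 7.35 tcp [0.4968 0.1412 0.0726] gap 0.0494 F [ 0.   0.3 -1.6] | shift [-3.3  0.2 -0. ] rot [ 0.    0.04 -0.  ]
```

View pics/s5.png

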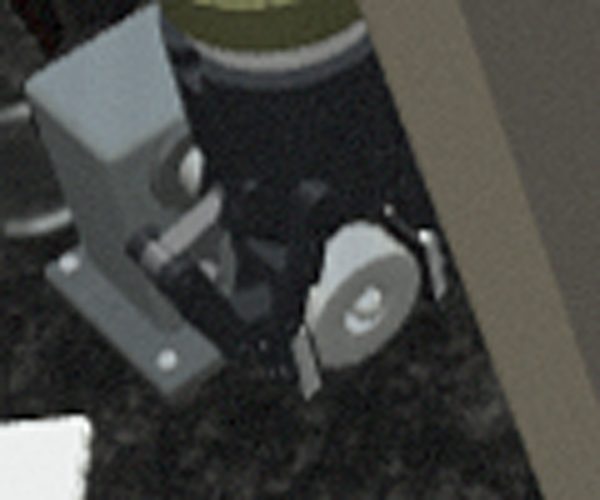

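The scene crop shows the rod nose inside the ring's bore at about (370,302), with almost no force. I'll continue along the rod.

>>> {"fn": "arm_command", "kwargs": {
  "motion": [
    {"x":-12,"y":0.2,"z":0,"rx":0,"ry":0,"rz":0,"hand":1},
    {"x":-24,"y":0.2,"z":0,"rx":0,"ry":0,"rz":0,"hand":1},
    {"x":-36,"y":0.2,"z":0,"rx":0,"ry":0,"rz":0,"hand":1},
    {"x":-46,"y":0.2,"z":0,"rx":0,"ry":0,"rz":0,"hand":1},
    {"x":-51,"y":0.2,"z":0,"rx":0,"ry":0,"rz":0,"hand":1},
    {"x":-54,"y":0.2,"z":0,"rx":0,"ry":0,"rz":0,"hand":1}
  ]
}}

```text
clock: 8.15
tcp_pos: [0.5491, 0.1492, 0.0724]
orientation: [-0.0, -0.074, 0.997, 0.0]
wrist_force: [-0.1, 0.6, -1.3]
finger_gap: 0.0491
```

>>> {"fn": "arm_command", "kwargs": {
  "motion": [
    {"x":-2,"y":0,"z":0,"rx":0,"ry":0,"rz":0,"hand":1},
    {"x":-4,"y":0,"z":0,"rx":0,"ry":0,"rz":0,"hand":1},
    {"x":-6,"y":0,"z":0,"rx":0,"ry":0,"rz":0,"hand":1}
  ]
}}

```text
clock: 8.52
tcp_pos: [0.5548, 0.1501, 0.0726]
orientation: [-0.0, -0.074, 0.997, 0.0]
wrist_force: [-4.9, -0.1, 0.6]
finger_gap: 0.0494
```

>>> {"fn": "arm_command", "kwargs": {
  "motion": [
    {"x":-1.5,"y":0,"z":0,"rx":0,"ry":0,"rz":0,"hand":1},
    {"x":-1.5,"y":0,"z":0,"rx":0,"ry":0,"rz":0,"hand":1}
  ]
}}

```text
clock: 8.78
tcp_pos: [0.5548, 0.1501, 0.0723]
orientation: [-0.002, -0.074, 0.997, -0.0]
wrist_force: [-4.2, -0.7, 1.1]
finger_gap: 0.0494
```

>>> {"fn": "arm_command", "kwargs": {
  "motion": [
    {"x":0,"y":0,"z":0,"rx":0,"ry":0,"rz":0,"hand":-0.7},
    {"x":0,"y":0,"z":0,"rx":0,"ry":0,"rz":0,"hand":-0.7},
    {"x":0,"y":0,"z":0,"rx":0,"ry":0,"rz":0,"hand":-0.7},
    {"x":0,"y":0,"z":-20,"rx":0,"ry":0,"rz":0,"hand":-0.7},
    {"x":0,"y":0,"z":-50,"rx":0,"ry":0,"rz":0,"hand":-0.7},
    {"x":30,"y":0,"z":-85,"rx":0,"ry":0,"rz":0,"hand":-0.7},
    {"x":60,"y":0,"z":-90,"rx":0,"ry":0,"rz":0,"hand":-0.7},
    {"x":60,"y":0,"z":-90,"rx":0,"ry":0,"rz":0,"hand":-0.7}
  ]
}}

```text
clock: 9.78
tcp_pos: [0.496, 0.1415, 0.1637]
orientation: [0.001, -0.074, 0.997, 0.0]
wrist_force: [1.2, 0.3, 0.4]
finger_gap: 0.0725
```

```bash
python3 go.py .5455 -.1985 .14 184.35
python3 - <<'E'
from h import *
p=viewer.read_camera("wrist"); W=cloud(p); np.savez("w6.npz",W=W,im=p["image"]);cv2.imwrite("pics/w6.png",p["image"][:,:,::-1])
p=viewer.read_camera("scene"); np.savez("s6.npz",W=cloud(p)); cv2.imwrite("pics/s6.png",cv2.resize(p["image"][190:290,90:210,::-1],None,fx=5,fy=5,interpolation=cv2.INTER_CUBIC))
E
```

```text
t 9.775 tcp [0.496  0.1415 0.1637] gap 0.0725 F [1.2 0.3 0.4] | shift [   1.  -343.6   23.7] rot [0.01 0.07 4.11]
```

View pics/w6.png

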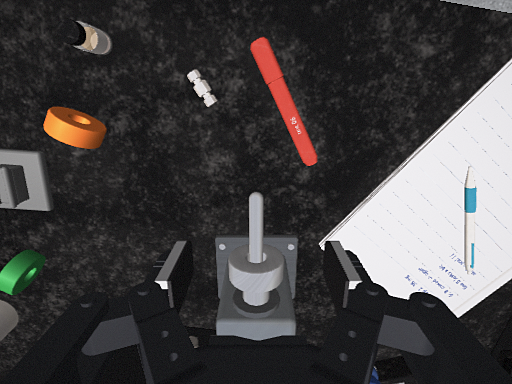

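View pics/s6.png

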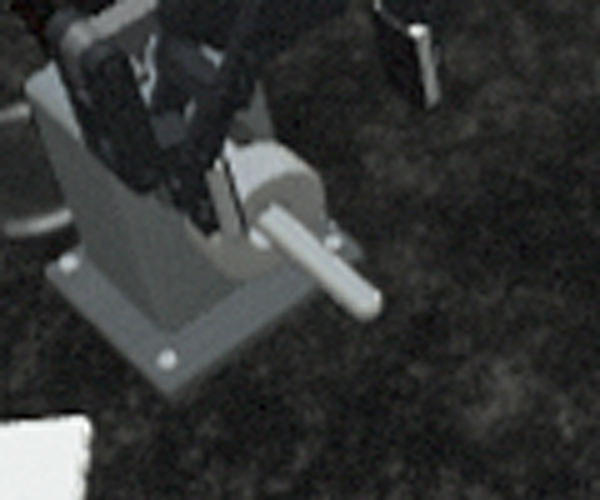

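The wrist view shows the ring at (256,271) on the rod, with the rod's tip at (256,196). I'll check the position from depth.

Run:
```python
from h import *
w=np.load("w6.npz")["W"].reshape(-1,3); w=w[~np.isnan(w[:,0])]
a=.147; T=np.array([.483,.1393]); d=w[:,:2]-T; t=d[:,0]*np.cos(a)+d[:,1]*np.sin(a); l=-d[:,0]*np.sin(a)+d[:,1]*np.cos(a)
k=(abs(l)<.01)&(w[:,2]>.096)&(w[:,2]<.105)&(t<.058)&(t>-.02); print("rod t",np.percentile(t[k],[.5,50,99.5]),"ztop",np.percentile(w[k,2],97))
kk=k&(w[:,2]>.0985); print(np.polyfit(t[kk],l[kk],1))
k=(abs(l)<.03)&(w[:,2]>.108)&(w[:,2]<.1195)&(t>.03)&(t<.1); print("ring t",np.percentile(t[k],[1,50,99]),"l",np.percentile(l[k],[2,98]),"z",np.percentile(w[k,2],97))
```

```text
rod t [0.00360499 0.02939829 0.05773605] ztop 0.10146985895761156
[-0.00103889 -0.00069257]
ring t [0.06419978 0.07216831 0.08401211] l [-0.01859879  0.0173033 ] z 0.11697095885836523
```

>>> {"fn": "arm_command", "kwargs": {
  "motion": [
    {"x":0,"y":-344,"z":20,"rx":0,"ry":0,"rz":4.1,"hand":-0.3},
    {"x":0,"y":-344,"z":20,"rx":0,"ry":0,"rz":4.1,"hand":-0.3},
    {"x":0,"y":-344,"z":20,"rx":0,"ry":0,"rz":4.1,"hand":-0.3},
    {"x":0,"y":-344,"z":20,"rx":0,"ry":0,"rz":4.1,"hand":-0.3},
    {"x":0,"y":-344,"z":20,"rx":0,"ry":0,"rz":4.1,"hand":-0.3},
    {"x":0,"y":-344,"z":20,"rx":0,"ry":0,"rz":4.1,"hand":-0.3},
    {"x":0,"y":-344,"z":20,"rx":0,"ry":0,"rz":4.1,"hand":-0.3},
    {"x":0,"y":-344,"z":20,"rx":0,"ry":0,"rz":4.1,"hand":-0.3},
    {"x":0,"y":-344,"z":20,"rx":0,"ry":0,"rz":4.1,"hand":-0.3}
  ]
}}

```text
clock: 11.0
tcp_pos: [0.5477, -0.1976, 0.1424]
orientation: [-0.0, -0.039, 0.999, 0.0]
wrist_force: [-0.9, 0.7, 0.3]
finger_gap: 0.0555
```

```bash
python3 go.py .5462 -.1984 .0275 184.35
```

```text
t 11.0 tcp [ 0.5477 -0.1976  0.1424] gap 0.0555 F [-0.9  0.7  0.3] | shift [  1.5  -0.7 114.9] rot [ 0.03 -0.02  0.09]
```

>>> {"fn": "arm_command", "kwargs": {
  "motion": [
    {"x":1.5,"y":-0.7,"z":40,"rx":0,"ry":0,"rz":0,"hand":-0.3},
    {"x":1.5,"y":-0.7,"z":75,"rx":0,"ry":0,"rz":0,"hand":-0.3},
    {"x":1.5,"y":-0.7,"z":100,"rx":0,"ry":0,"rz":0,"hand":-0.3},
    {"x":1.5,"y":-0.7,"z":113,"rx":0,"ry":0,"rz":0,"hand":-0.3},
    {"x":1.5,"y":-0.7,"z":115,"rx":0,"ry":0,"rz":0,"hand":-0.3},
    {"x":1.5,"y":-0.7,"z":115,"rx":0,"ry":0,"rz":0,"hand":1},
    {"x":1.5,"y":-0.7,"z":115,"rx":0,"ry":0,"rz":0,"hand":1},
    {"x":1.5,"y":-0.7,"z":115,"rx":0,"ry":0,"rz":0,"hand":1},
    {"x":1.5,"y":-0.7,"z":115,"rx":0,"ry":0,"rz":0,"hand":1}
  ],
  "force": 40
}}

```text
clock: 12.12
tcp_pos: [0.5471, -0.1998, 0.0288]
orientation: [0.001, -0.038, 0.999, -0.0]
wrist_force: [0.2, 1.3, 5.9]
finger_gap: 0.0353
```

```bash
python3 go.py .4452 .1337 .0735 188.45
```

```text
t 12.125 tcp [ 0.5471 -0.1998  0.0288] gap 0.0353 F [0.2 1.3 5.9] | shift [ 76.2 340.2 -45.1] rot [-0.04  0.13 -4.1 ]
```

>>> {"fn": "arm_command", "kwargs": {
  "motion": [
    {"x":0,"y":0,"z":-20,"rx":0,"ry":0,"rz":0,"hand":1},
    {"x":0,"y":0,"z":-65,"rx":0,"ry":0,"rz":0,"hand":1},
    {"x":10,"y":30,"z":-110,"rx":0,"ry":0,"rz":-1,"hand":1},
    {"x":25,"y":85,"z":-120,"rx":0,"ry":0,"rz":-2,"hand":1},
    {"x":40,"y":145,"z":-120,"rx":0,"ry":0,"rz":-3,"hand":1},
    {"x":55,"y":205,"z":-120,"rx":0,"ry":0,"rz":-4.1,"hand":1},
    {"x":70,"y":260,"z":-110,"rx":0,"ry":0,"rz":-4.1,"hand":1},
    {"x":76,"y":315,"z":-80,"rx":0,"ry":0,"rz":-4.1,"hand":1},
    {"x":76,"y":340,"z":-50,"rx":0,"ry":0,"rz":-4.1,"hand":1},
    {"x":76,"y":340,"z":-46,"rx":0,"ry":0,"rz":-4.1,"hand":1}
  ]
}}

```text
clock: 13.38
tcp_pos: [0.4423, 0.1348, 0.0718]
orientation: [-0.002, -0.075, 0.997, -0.0]
wrist_force: [-0.3, -0.4, -1.2]
finger_gap: 0.0354
```

>>> {"fn": "arm_command", "kwargs": {
  "motion": [
    {"x":0,"y":0,"z":0,"rx":0,"ry":0,"rz":0,"hand":1},
    {"x":0,"y":0,"z":0,"rx":0,"ry":0,"rz":0,"hand":1}
  ]
}}

```text
clock: 13.62
tcp_pos: [0.4459, 0.1328, 0.0746]
orientation: [0.001, -0.073, 0.997, -0.0]
wrist_force: [1.4, 0.7, -0.9]
finger_gap: 0.0351
```

```bash
python3 go.py .4452 .1337 .0748 188.45
python3 - <<'E'
from h import *
from ov import overlay
s=get_state()
p=viewer.read_camera("side"); d=dict(W=cloud(p),im=p["image"],K=p["intrinsics"],rvec=p["rvec"],tvec=p["tvec"])
overlay(d,s["tcp_pos"],188.45,.0202,.018,.017,"pics/ov7.png",box=(100,190,200,320))
p=viewer.read_camera("scene"); d=dict(W=cloud(p),im=p["image"],K=p["intrinsics"],rvec=p["rvec"],tvec=p["tvec"])
overlay(d,s["tcp_pos"],188.45,.0202,.018,.017,"pics/ov7s.png",box=(195,295,100,220))
E
```

```text
t 13.625 tcp [0.4459 0.1328 0.0746] gap 0.0351 F [ 1.4  0.7 -0.9] | shift [ 0.5  1.  -0.2] rot [-0.02  0.11 -0.1 ]
```

View pics/ov7.png

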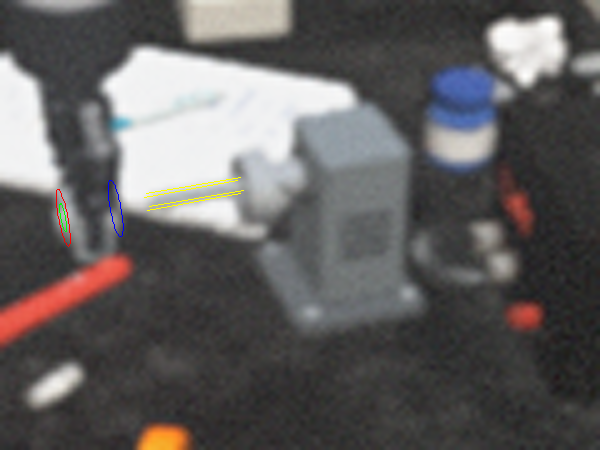

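View pics/ov7s.png

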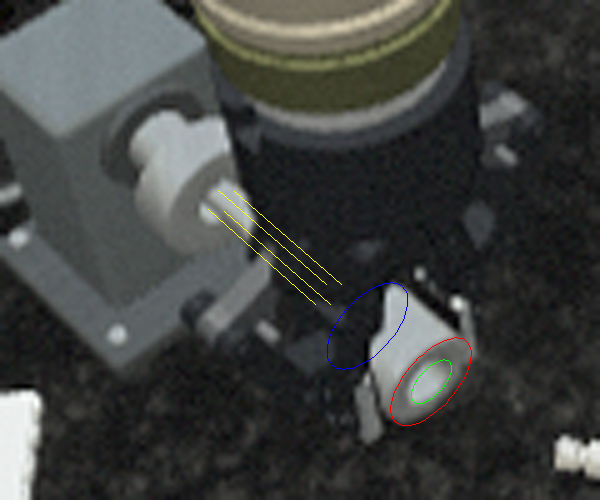

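>>> {"fn": "arm_command", "kwargs": {
  "motion": [
    {"x":-8,"y":0.7,"z":0,"rx":0,"ry":0,"rz":0,"hand":1},
    {"x":-16,"y":0.7,"z":0,"rx":0,"ry":0,"rz":0,"hand":1},
    {"x":-24,"y":0.7,"z":0,"rx":0,"ry":0,"rz":0,"hand":1},
    {"x":-32,"y":0.7,"z":0,"rx":0,"ry":0,"rz":0,"hand":1},
    {"x":-32,"y":0.7,"z":0,"rx":0,"ry":0,"rz":0,"hand":1}
  ]
}}

```text
clock: 14.35
tcp_pos: [0.477, 0.1392, 0.0735]
orientation: [0.0, -0.074, 0.997, 0.0]
wrist_force: [-0.9, 0.6, -1.5]
finger_gap: 0.0351
```

```bash
python3 go.py .4776 .1385 .0748 188.45
```

```text
t 14.35 tcp [0.477  0.1392 0.0735] gap 0.0351 F [-0.9  0.6 -1.5] | shift [-0.5 -0.8 -1.3] rot [ 0.    0.02 -0.  ]
```

>>> {"fn": "arm_command", "kwargs": {
  "motion": [
    {"x":-8,"y":-0.4,"z":-0.8,"rx":0,"ry":0,"rz":0,"hand":1},
    {"x":-18,"y":-0.4,"z":-0.8,"rx":0,"ry":0,"rz":0,"hand":1},
    {"x":-28,"y":-0.4,"z":-0.8,"rx":0,"ry":0,"rz":0,"hand":1},
    {"x":-38,"y":-0.4,"z":-0.8,"rx":0,"ry":0,"rz":0,"hand":1},
    {"x":-44,"y":-0.4,"z":-0.8,"rx":0,"ry":0,"rz":0,"hand":1},
    {"x":-46,"y":-0.4,"z":-0.8,"rx":0,"ry":0,"rz":0,"hand":1}
  ]
}}

```text
clock: 15.1
tcp_pos: [0.5221, 0.1455, 0.0742]
orientation: [-0.0, -0.074, 0.997, 0.0]
wrist_force: [-0.3, 0.0, -1.2]
finger_gap: 0.035
```

>>> {"fn": "arm_command", "kwargs": {
  "motion": [
    {"x":-2,"y":0,"z":0,"rx":0,"ry":0,"rz":0,"hand":1},
    {"x":-4,"y":0,"z":0,"rx":0,"ry":0,"rz":0,"hand":1},
    {"x":-5,"y":0,"z":0,"rx":0,"ry":0,"rz":0,"hand":1}
  ]
}}

```text
clock: 15.48
tcp_pos: [0.5267, 0.1462, 0.0744]
orientation: [0.0, -0.074, 0.997, 0.0]
wrist_force: [-0.0, 0.6, -0.5]
finger_gap: 0.0351
```

>>> {"fn": "arm_command", "kwargs": {
  "motion": [
    {"x":-1.5,"y":0,"z":0,"rx":0,"ry":0,"rz":0,"hand":1},
    {"x":-3,"y":0,"z":0,"rx":0,"ry":0,"rz":0,"hand":1}
  ]
}}

```text
clock: 15.72
tcp_pos: [0.5292, 0.1466, 0.0743]
orientation: [-0.0, -0.074, 0.997, -0.0]
wrist_force: [-2.9, -0.8, 0.8]
finger_gap: 0.0355
```

>>> {"fn": "arm_command", "kwargs": {
  "motion": [
    {"x":-2,"y":0,"z":0,"rx":0,"ry":0,"rz":0,"hand":1},
    {"x":-2,"y":0,"z":0,"rx":0,"ry":0,"rz":0,"hand":1}
  ]
}}

```text
clock: 15.98
tcp_pos: [0.5291, 0.1466, 0.0738]
orientation: [-0.002, -0.074, 0.997, -0.0]
wrist_force: [-6.5, -1.6, 1.8]
finger_gap: 0.0354
```

>>> {"fn": "arm_command", "kwargs": {
  "motion": [
    {"x":0,"y":0,"z":0,"rx":0,"ry":0,"rz":0,"hand":-0.5},
    {"x":0,"y":0,"z":0,"rx":0,"ry":0,"rz":0,"hand":-0.5},
    {"x":0,"y":0,"z":0,"rx":0,"ry":0,"rz":0,"hand":-0.5},
    {"x":0,"y":0,"z":-20,"rx":0,"ry":0,"rz":0,"hand":-0.5},
    {"x":0,"y":0,"z":-50,"rx":0,"ry":0,"rz":0,"hand":-0.5},
    {"x":20,"y":0,"z":-85,"rx":0,"ry":0,"rz":0,"hand":-0.5},
    {"x":40,"y":0,"z":-90,"rx":0,"ry":0,"rz":0,"hand":-0.5},
    {"x":40,"y":0,"z":-90,"rx":0,"ry":0,"rz":0,"hand":-0.5}
  ]
}}

```text
clock: 16.98
tcp_pos: [0.4918, 0.141, 0.1653]
orientation: [0.001, -0.074, 0.997, 0.0]
wrist_force: [0.5, 1.4, -0.2]
finger_gap: 0.0636
```

```bash
python3 go.py .5548 -.2724 .14 184.35
python3 - <<'E'
from h import *
p=viewer.read_camera("wrist"); W=cloud(p);cv2.imwrite("pics/w8.png",p["image"][:,:,::-1])
w=W.reshape(-1,3); w=w[~np.isnan(w[:,0])]
a=.147; T=np.array([.483,.1393]); d=w[:,:2]-T; t=d[:,0]*np.cos(a)+d[:,1]*np.sin(a); l=-d[:,0]*np.sin(a)+d[:,1]*np.cos(a)
for nm,zl,zh in [("rod",.096,.104),("sleeve",.1055,.1115),("ring",.1125,.1195)]:
    k=(abs(l)<.012)&(w[:,2]>zl)&(w[:,2]<zh)&(t<.1)&(t>-.02); print(nm,k.sum(),np.percentile(t[k],[1,50,99]).round(4),"l",np.percentile(l[k],[2,98]).round(4),"z",np.percentile(w[k,2],97).round(4))
E
```

```text
t 16.975 tcp [0.4918 0.141  0.1653] gap 0.0636 F [ 0.5  1.4 -0.2] | shift [  -1.5 -418.2   25.3] rot [0.01 0.09 4.1 ]
rod 574 [0.0039 0.0211 0.099 ] l [-0.0109  0.0113] z 0.1037
sleeve 1156 [0.0308 0.0495 0.0987] l [-0.0111  0.0105] z 0.1104
ring 611 [0.0648 0.0735 0.0843] l [-0.0117  0.0116] z 0.1172
```

View pics/w8.png

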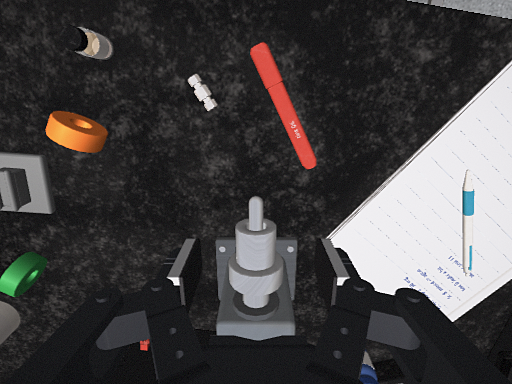

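The sleeve sits from 31 mm to the ring at 65 mm, so it is tight. Next is the cap.

>>> {"fn": "arm_command", "kwargs": {
  "motion": [
    {"x":-2,"y":-418,"z":20,"rx":0,"ry":0,"rz":4.1,"hand":-0.2},
    {"x":-2,"y":-418,"z":20,"rx":0,"ry":0,"rz":4.1,"hand":-0.2},
    {"x":-2,"y":-418,"z":20,"rx":0,"ry":0,"rz":4.1,"hand":-0.2},
    {"x":-2,"y":-418,"z":20,"rx":0,"ry":0,"rz":4.1,"hand":-0.2},
    {"x":-2,"y":-418,"z":20,"rx":0,"ry":0,"rz":4.1,"hand":-0.2},
    {"x":-2,"y":-418,"z":20,"rx":0,"ry":0,"rz":4.1,"hand":-0.2},
    {"x":-2,"y":-418,"z":20,"rx":0,"ry":0,"rz":4.1,"hand":-0.2},
    {"x":-2,"y":-418,"z":20,"rx":0,"ry":0,"rz":4.1,"hand":-0.2},
    {"x":-2,"y":-418,"z":20,"rx":0,"ry":0,"rz":4.1,"hand":-0.2},
    {"x":-2,"y":-418,"z":20,"rx":0,"ry":0,"rz":4.1,"hand":-0.2}
  ]
}}

```text
clock: 18.27
tcp_pos: [0.5555, -0.2708, 0.1441]
orientation: [-0.0, -0.039, 0.999, 0.0]
wrist_force: [-0.8, -0.3, 0.7]
finger_gap: 0.051
```

```bash
python3 go.py .5555 -.2724 .0255 184.35
```

```text
t 18.275 tcp [ 0.5555 -0.2708  0.1441] gap 0.051 F [-0.8 -0.3  0.7] | shift [  0.   -1.7 118.6] rot [ 0.04 -0.03  0.08]
```

>>> {"fn": "arm_command", "kwargs": {
  "motion": [
    {"x":0,"y":-1,"z":40,"rx":0,"ry":0,"rz":0,"hand":-0.2},
    {"x":0,"y":-1,"z":75,"rx":0,"ry":0,"rz":0,"hand":-0.2},
    {"x":0,"y":-1,"z":102,"rx":0,"ry":0,"rz":0,"hand":-0.2},
    {"x":0,"y":-1,"z":115,"rx":0,"ry":0,"rz":0,"hand":-0.2},
    {"x":0,"y":-1,"z":118,"rx":0,"ry":0,"rz":0,"hand":-0.2},
    {"x":0,"y":-1,"z":118,"rx":0,"ry":0,"rz":0,"hand":1},
    {"x":0,"y":-1,"z":118,"rx":0,"ry":0,"rz":0,"hand":1},
    {"x":0,"y":-1,"z":118,"rx":0,"ry":0,"rz":0,"hand":1},
    {"x":0,"y":-1,"z":118,"rx":0,"ry":0,"rz":0,"hand":1}
  ],
  "force": 40
}}

```text
clock: 19.4
tcp_pos: [0.5565, -0.2737, 0.0276]
orientation: [0.001, -0.038, 0.999, -0.001]
wrist_force: [1.2, 0.1, 6.2]
finger_gap: 0.0293
```

```bash
python3 go.py .4423 .1333 .075 188.45
```

```text
t 19.4 tcp [ 0.5565 -0.2737  0.0276] gap 0.0293 F [1.2 0.1 6.2] | shift [ 82.9 414.4 -48.1] rot [-0.08  0.12 -4.1 ]
```

>>> {"fn": "arm_command", "kwargs": {
  "motion": [
    {"x":0,"y":0,"z":-20,"rx":0,"ry":0,"rz":0,"hand":1},
    {"x":0,"y":0,"z":-65,"rx":0,"ry":0,"rz":0,"hand":1},
    {"x":5,"y":30,"z":-110,"rx":0,"ry":0,"rz":-1,"hand":1},
    {"x":15,"y":85,"z":-120,"rx":0,"ry":0,"rz":-2,"hand":1},
    {"x":30,"y":145,"z":-120,"rx":0,"ry":0,"rz":-3,"hand":1},
    {"x":50,"y":200,"z":-120,"rx":0,"ry":0,"rz":-4.1,"hand":1},
    {"x":65,"y":255,"z":-120,"rx":0,"ry":0,"rz":-4.1,"hand":1},
    {"x":80,"y":310,"z":-115,"rx":0,"ry":0,"rz":-4.1,"hand":1},
    {"x":83,"y":365,"z":-95,"rx":0,"ry":0,"rz":-4.1,"hand":1},
    {"x":83,"y":400,"z":-70,"rx":0,"ry":0,"rz":-4.1,"hand":1}
  ]
}}

```text
clock: 20.65
tcp_pos: [0.4417, 0.1215, 0.0963]
orientation: [0.001, -0.074, 0.997, 0.0]
wrist_force: [1.0, 0.2, -0.9]
finger_gap: 0.0291
```

```bash
python3 go.py .4423 .1333 .0766 188.45
```

```text
t 20.65 tcp [0.4417 0.1215 0.0963] gap 0.0291 F [ 1.   0.2 -0.9] | shift [-2.3 11.6 19.7] rot [0.01 0.07 0.09]
```

>>> {"fn": "arm_command", "kwargs": {
  "motion": [
    {"x":0,"y":12,"z":15,"rx":0,"ry":0,"rz":0,"hand":1},
    {"x":0,"y":12,"z":19.7,"rx":0,"ry":0,"rz":0,"hand":1},
    {"x":0,"y":12,"z":19.7,"rx":0,"ry":0,"rz":0,"hand":1},
    {"x":0,"y":12,"z":19.7,"rx":0,"ry":0,"rz":0,"hand":1}
  ]
}}

```text
clock: 21.15
tcp_pos: [0.4416, 0.1303, 0.0773]
orientation: [0.001, -0.073, 0.997, -0.0]
wrist_force: [-0.2, 0.0, -0.8]
finger_gap: 0.0293
```

```bash
python3 go.py .4423 .1333 .0766 188.45;  python3 - <<'E'
from h import *
from ov import overlay
s=get_state()
p=viewer.read_camera("side"); d=dict(W=cloud(p),im=p["image"],K=p["intrinsics"],rvec=p["rvec"],tvec=p["tvec"])
overlay(d,s["tcp_pos"],188.45,.0184,.015,.018,"pics/ov9.png",box=(100,190,200,320))
p=viewer.read_camera("scene"); d=dict(W=cloud(p),im=p["image"],K=p["intrinsics"],rvec=p["rvec"],tvec=p["tvec"])
overlay(d,s["tcp_pos"],188.45,.0184,.015,.018,"pics/ov9s.png",box=(195,295,100,220))
E
```

```text
t 21.15 tcp [0.4416 0.1303 0.0773] gap 0.0293 F [-0.2  0.  -0.8] | shift [-1.1  2.9  0.7] rot [-0.01  0.07 -0.11]
```

View pics/ov9.png

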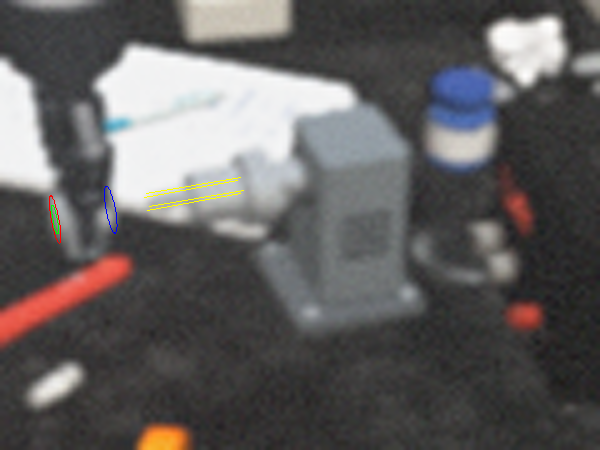

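View pics/ov9s.png

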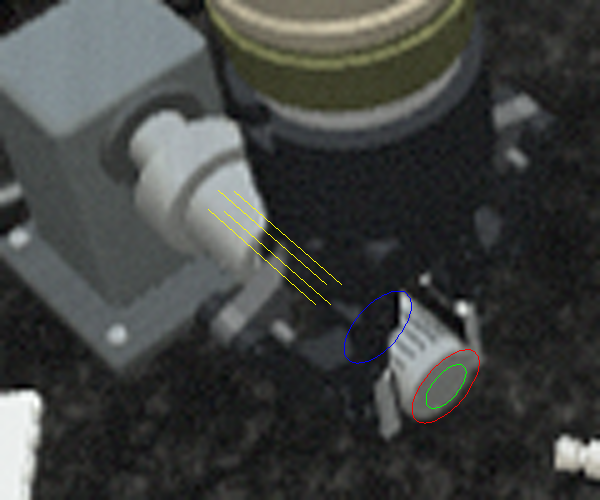

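>>> {"fn": "arm_command", "kwargs": {
  "motion": [
    {"x":0,"y":2.6,"z":0.4,"rx":0,"ry":0,"rz":0,"hand":1},
    {"x":0,"y":2.6,"z":0.4,"rx":0,"ry":0,"rz":0,"hand":1},
    {"x":-6,"y":2.6,"z":0.4,"rx":0,"ry":0,"rz":0,"hand":1},
    {"x":-13,"y":2.6,"z":0.4,"rx":0,"ry":0,"rz":0,"hand":1},
    {"x":-17,"y":2.6,"z":0.4,"rx":0,"ry":0,"rz":0,"hand":1},
    {"x":-18,"y":2.6,"z":0.4,"rx":0,"ry":0,"rz":0,"hand":1}
  ]
}}

```text
clock: 22.0
tcp_pos: [0.4585, 0.1366, 0.0762]
orientation: [0.0, -0.074, 0.997, 0.0]
wrist_force: [1.2, -0.1, -0.8]
finger_gap: 0.029
```

Run:
```python
from go import go
from workcell import get_state
x=get_state()["tcp_pos"][0]; go(x,.1463+(x-.53)*.148,.0766,188.45)
```

```text
t 22.0 tcp [0.4585 0.1366 0.0762] gap 0.029 F [ 1.2 -0.1 -0.8] | shift [ 0.1 -0.8 -0.4] rot [0. 0. 0.]
```

>>> {"fn": "arm_command", "kwargs": {
  "motion": [
    {"x":-6,"y":-0.7,"z":-0.3,"rx":0,"ry":0,"rz":0,"hand":1},
    {"x":-12,"y":-0.7,"z":-0.3,"rx":0,"ry":0,"rz":0,"hand":1},
    {"x":-18,"y":-0.7,"z":-0.3,"rx":0,"ry":0,"rz":0,"hand":1},
    {"x":-22,"y":-0.7,"z":-0.3,"rx":0,"ry":0,"rz":0,"hand":1}
  ]
}}

```text
clock: 22.5
tcp_pos: [0.4805, 0.1391, 0.0766]
orientation: [0.0, -0.074, 0.997, 0.0]
wrist_force: [0.8, 0.1, -0.4]
finger_gap: 0.0288
```

Run:
```python
from go import go
from workcell import get_state
x=get_state()["tcp_pos"][0]; go(x,.1463+(x-.53)*.148,.0766,188.45)
```

```text
t 22.5 tcp [0.4805 0.1391 0.0766] gap 0.0288 F [ 0.8  0.1 -0.4] | shift [ 0.  -0.1 -0. ] rot [ 0.    0.01 -0.01]
```

>>> {"fn": "arm_command", "kwargs": {
  "motion": [
    {"x":-4,"y":0,"z":0,"rx":0,"ry":0,"rz":0,"hand":1},
    {"x":-8,"y":0,"z":0,"rx":0,"ry":0,"rz":0,"hand":1},
    {"x":-11,"y":0,"z":0,"rx":0,"ry":0,"rz":0,"hand":1},
    {"x":-13,"y":0,"z":0,"rx":0,"ry":0,"rz":0,"hand":1}
  ]
}}

```text
clock: 23.0
tcp_pos: [0.4929, 0.141, 0.0766]
orientation: [-0.0, -0.074, 0.997, 0.0]
wrist_force: [-0.4, -0.4, -0.9]
finger_gap: 0.0294
```

>>> {"fn": "arm_command", "kwargs": {
  "motion": [
    {"x":-1.5,"y":0,"z":0,"rx":0,"ry":0,"rz":0,"hand":1},
    {"x":-2.5,"y":0,"z":0,"rx":0,"ry":0,"rz":0,"hand":1}
  ]
}}

```text
clock: 23.25
tcp_pos: [0.4938, 0.1411, 0.0763]
orientation: [-0.001, -0.074, 0.997, -0.0]
wrist_force: [-5.5, -0.6, 2.6]
finger_gap: 0.0293
```

>>> {"fn": "arm_command", "kwargs": {
  "motion": [
    {"x":-2,"y":0,"z":0,"rx":0,"ry":0,"rz":0,"hand":1},
    {"x":-2,"y":0,"z":0,"rx":0,"ry":0,"rz":0,"hand":1}
  ]
}}

```text
clock: 23.5
tcp_pos: [0.4938, 0.1411, 0.0758]
orientation: [-0.003, -0.074, 0.997, -0.0]
wrist_force: [-8.7, -2.0, 3.8]
finger_gap: 0.0291
```

>>> {"fn": "arm_command", "kwargs": {
  "motion": [
    {"x":0,"y":0,"z":0,"rx":0,"ry":0,"rz":0,"hand":-0.5},
    {"x":0,"y":0,"z":0,"rx":0,"ry":0,"rz":0,"hand":-0.5},
    {"x":0,"y":0,"z":0,"rx":0,"ry":0,"rz":0,"hand":-0.5},
    {"x":0,"y":0,"z":-20,"rx":0,"ry":0,"rz":0,"hand":-0.5},
    {"x":0,"y":0,"z":-50,"rx":0,"ry":0,"rz":0,"hand":-0.5},
    {"x":10,"y":0,"z":-85,"rx":0,"ry":0,"rz":0,"hand":-0.5},
    {"x":20,"y":0,"z":-95,"rx":0,"ry":0,"rz":0,"hand":-0.5},
    {"x":20,"y":0,"z":-95,"rx":0,"ry":0,"rz":0,"hand":-0.5}
  ]
}}

```text
clock: 24.5
tcp_pos: [0.4773, 0.1387, 0.1719]
orientation: [0.001, -0.074, 0.997, 0.0]
wrist_force: [1.4, 1.0, -0.8]
finger_gap: 0.0645
```

Run:
```python
from h import *
s=get_state(); print(s["clock"],s["tcp_pos"],s["wrist_force"])
p=viewer.read_camera("wrist"); W=cloud(p);cv2.imwrite("pics/w10.png",p["image"][:,:,::-1])
w=W.reshape(-1,3); w=w[~np.isnan(w[:,0])]
a=.147; T=np.array([.483,.1393]); d=w[:,:2]-T; t=d[:,0]*np.cos(a)+d[:,1]*np.sin(a); l=-d[:,0]*np.sin(a)+d[:,1]*np.cos(a)
k=(abs(l)<.004)&(w[:,2]>.098)&(w[:,2]<.125)&(t<.11)&(t>-.04)
b=np.round(t[k],3)
for v in np.unique(b)[::2]: print(v,np.median(w[k,2][b==v]).round(4),end=" | ")
p=viewer.read_camera("scene"); cv2.imwrite("pics/s10.png",cv2.resize(p["image"][180:290,90:220,::-1],None,fx=5,fy=5,interpolation=cv2.INTER_CUBIC))
```

```text
24.5 [0.47730715 0.1386822  0.1719214 ] [ 1.37860996  1.03186    -0.83420438]
-0.006 0.102 | -0.004 0.106 | -0.002 0.1062 | -0.0 0.1063 | 0.002 0.1062 | 0.004 0.1064 | 0.006 0.1065 | 0.008 0.1065 | 0.01 0.1062 | 0.012 0.1067 | 0.014 0.1065 | 0.016 0.1064 | 0.018 0.1063 | 0.02 0.1061 | 0.022 0.1063 | 0.024 0.1061 | 0.026 0.1061 | 0.028 0.106 | 0.03 0.1055 | 0.032 0.1088 | 0.034 0.1091 | 0.036 0.1089 | 0.038 0.1093 | 0.04 0.1095 | 0.042 0.1095 | 0.044 0.1097 | 0.046 0.1096 | 0.048 0.1093 | 0.05 0.1095 | 0.052 0.1093 | 0.054 0.1095 | 0.056 0.1093 | 0.058 0.1094 | 0.06 0.1087 | 0.062 0.1096 | 0.064 0.1093 | 0.066 0.1151 | 0.068 0.1162 | 0.07 0.1165 | 0.072 0.1162 | 0.074 0.1165 | 0.076 0.1164 | 0.078 0.1165 | 0.08 0.1164 | 0.082 0.1163 | 0.084 0.1159 | 0.093 0.107 | 0.095 0.1072 | 0.097 0.107 | 0.099 0.1068 | 0.101 0.1068 | 0.103 0.1066 | 0.105 0.1116 | 0.107 0.1162 | 0.109 0.1169 |
```

View pics/w10.png

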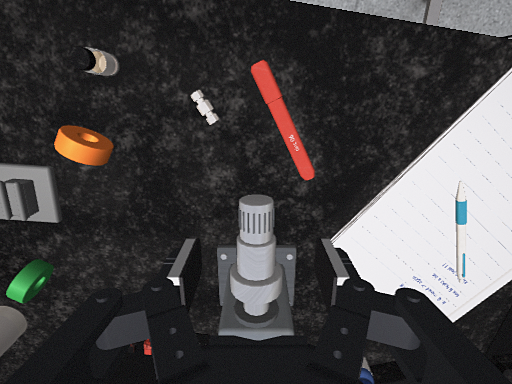

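View pics/s10.png

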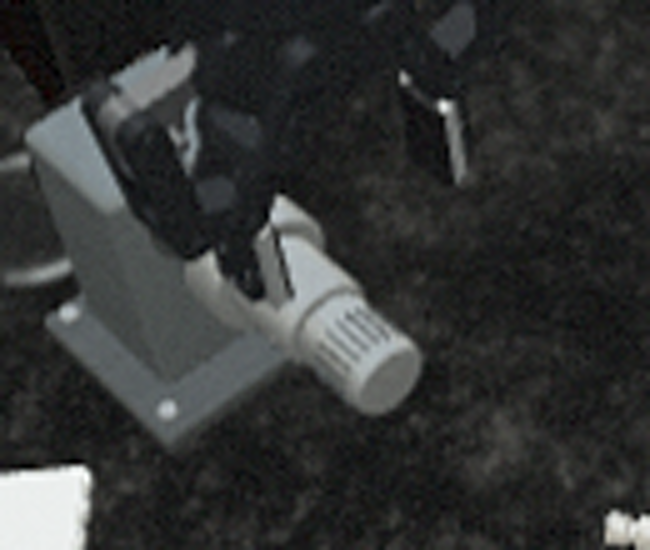

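Run:
```python
from workcell import hand_in
print(hand_in())
```

```text
the job is handed in; nothing more can be done
None
```

I loaded the rig in the required order and handed it in at about 24.6 s of the 69 s allowed. The ring went against the shoulder, then the sleeve against the ring, then the cap over the rod's end against the sleeve.

**Seating:** Each part was pushed home until it stopped moving, at about 4 to 9 N, and then released.

**Stack:** In the last wrist depth profile, measured along the rod, the cap spans about -5 to 31 mm, the sleeve 31 to 65 mm and the ring 65 to 85 mm. That shows no visible gaps, matches the stated lengths, and the cap lies level with the rod.

**Arm and bystanders:** The gripper was open, with its fingertips about 170 mm above the worktop and touching nothing. The vial, pipe fitting, and green and orange rings showed no visible change in the later pictures. I did not look at the bottle or spanner at the end, but no move came near them.

**Disagreement:** The wrist depth reads about 3 mm farther along the rod than the other cameras. I put this down to calibration, because the ring and cap stopped within about 1 mm of the predicted positions and the sleeve within about 2 mm.

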